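# Load caster wheels on a hand-cranked indexing table

## Task

Swing the lock arm of the indexing table up and right back, then load all the black caster wheels that lie on the bench in front of and left of it, one at a time: lay each wheel flat and centred on the empty pad at the loading station (the one at the yellow post) and give the handwheel exactly one full clockwise turn after each wheel, the last one included, so that the wheels fill neighbouring pads. Finally swing the lock arm over again until it rests in its catch. Never turn the table with the lock down, put any wheel that gets knocked off its pad back on it, and leave the glue bottle alone.

Things in the scene. Friction and masses are not known exactly. Their poses are not given: they have to be found in the camera images.
- indexer: Fixed green base; origin on the bench under the table's axis, z up, -x (towards the robot) is the lock arm's side, +y the handwheel's, -y the loading station's (yellow post). Round steel table, 264 mm across, top 50 mm high, edge lip 2.5 mm higher; five flush dark round pads 72 degrees apart, centres 82 mm from the axis.
- table_axis (a point): Point on the table's vertical axis at the height of the table top (50 mm above the bench).
- handwheel (a joint): Angle of the handwheel, rad; 0 at the start, grows clockwise seen from above. One full turn (6.283) turns the table by 72 degrees, also clockwise from above. Stays where it is left (about 2 N at the crank knob turns it). At whole turns the knob stands on the indexer's -x side of the wheel, at the small yellow pointer.
- handwheel_axis (a point): Point on the vertical axis of the handwheel (100 mm across, rim top 64 mm above the bench), at the height of point crank, 90 mm above the bench.
- crank (a point): Point on the axis of the red crank knob, 40 mm from the handwheel's axis, at 90 mm height: the knob is an upright cylinder, 18 mm thick, from 65 to 106 mm above the bench, and spins freely on the wheel so that a gripper may hold it without turning round.
- lock (a joint): Angle of the lock arm about its level hinge (parallel to the indexer's y), rad: 0 = down in its catch beside the table's rim (as at the start); grows as the arm is lifted and thrown outwards, away from the table, to its stop at 1.85. Past upright (1.5) it falls to the stop by itself, well short of upright into the catch; light.
- lock_pivot (a point): Point on the hinge of the lock arm, 65 mm above the bench, 187 mm from the table's axis.
- lock_ball (a point): Centre of the black ball, 24 mm across, on the lock arm; 58 mm from the hinge; when the lock is down 90 mm above the bench and 52 mm from the hinge towards the table.
- nest_1 (a point): Centre of the round pad that is at the loading station at the start, on the table's top face; turns with the table.
- nest_2 (a point): The same for the pad that comes to the loading station after one turn of the handwheel.
- nest_3 (a point): The same for the pad that comes to the loading station after two turns of the handwheel.
- caster_wheel_0: Single black caster wheel with a grey hub, 68 mm across and 17 mm thick, 30 g, lying flat; may be absent. Origin at the centre of its underside, z up. Grip it across its full width. Near y < 0.2 a clamp jig 24 mm high stands beside it to its right; for y > 0.2 a tray wall 55 mm high stands behind it (from x = 0.565).
- caster_wheel_1: Single black caster wheel with a grey hub, 68 mm across and 17 mm thick, 30 g, lying flat; may be absent. Origin at the centre of its underside, z up. Grip it across its full width. Near y < 0.2 a clamp jig 24 mm high stands beside it to its right; for y > 0.2 a tray wall 55 mm high stands behind it (from x = 0.565).
- caster_wheel_2: Single black caster wheel with a grey hub, 68 mm across and 17 mm thick, 30 g, lying flat; may be absent. Origin at the centre of its underside, z up. Grip it across its full width. Near y < 0.2 a clamp jig 24 mm high stands beside it to its right; for y > 0.2 a tray wall 55 mm high stands behind it (from x = 0.565).
- glue_bottle: White squeeze bottle with red nozzle, 54 mm thick, 158 mm high; bystander behind the table. Origin at its foot.

How it is judged (in metres and radians):
On the way, in this order (a step that is already met when the one before it is completed fails the run):
1. the lock arm is swung right back to its stop before the table is turned (value of joint lock above 1.7 rad and value of joint handwheel between -0.3 and 0.3 rad), for 0.2 s.
2. a wheel lies on the first pad, at the loading station (value of joint handwheel between -0.3 and 0.3 rad and distance between any of caster_wheel_0, caster_wheel_1, caster_wheel_2 and nest_1 below 0.015 m), for 0.2 s.
3. the handwheel has been given one turn, the wheel still on its pad (value of joint handwheel between 5.9832 and 6.5832 rad and distance between any of caster_wheel_0, caster_wheel_1, caster_wheel_2 and nest_1 below 0.015 m), for 0.2 s.
4. a second wheel lies on the second pad, now at the loading station (value of joint handwheel between 5.9832 and 6.5832 rad and distance between any of caster_wheel_0, caster_wheel_1, caster_wheel_2 and nest_2 below 0.015 m), for 0.2 s.
5. the handwheel has been given a second turn, both wheels on their pads (value of joint handwheel between 12.2664 and 12.8664 rad and distance between any of caster_wheel_0, caster_wheel_1, caster_wheel_2 and nest_1 below 0.015 m and distance between any of caster_wheel_0, caster_wheel_1, caster_wheel_2 and nest_2 below 0.015 m), for 0.2 s.
At the end, for the whole second after the job is handed in: Two wheels lie on pads 1, 2 (three: 1, 2, 3), one each, centre within 15 mm of the pad's; the handwheel has made as many turns as there are wheels (within 0.3 rad); the lock arm is in its catch (within 0.08 rad); all at rest (((value of joint handwheel between 12.2664 and 12.8664 rad and distance between any of caster_wheel_0, caster_wheel_1, caster_wheel_2 and nest_1 below 0.015 m and distance between any of caster_wheel_0, caster_wheel_1, caster_wheel_2 and nest_2 below 0.015 m and (distance between caster_wheel_0 and nest_1 below 0.015 m or distance between caster_wheel_0 and nest_2 below 0.015 m) and (distance between caster_wheel_1 and nest_1 below 0.015 m or distance between caster_wheel_1 and nest_2 below 0.015 m) and (distance between caster_wheel_2 and nest_1 below 0.015 m or distance between caster_wheel_2 and nest_2 below 0.015 m)) or (value of joint handwheel between 18.5496 and 19.1496 rad and distance between any of caster_wheel_0, caster_wheel_1, caster_wheel_2 and nest_1 below 0.015 m and distance between any of caster_wheel_0, caster_wheel_1, caster_wheel_2 and nest_2 below 0.015 m and distance between any of caster_wheel_0, caster_wheel_1, caster_wheel_2 and nest_3 below 0.015 m and (distance between caster_wheel_0 and nest_1 below 0.015 m or distance between caster_wheel_0 and nest_2 below 0.015 m or distance between caster_wheel_0 and nest_3 below 0.015 m) and (distance between caster_wheel_1 and nest_1 below 0.015 m or distance between caster_wheel_1 and nest_2 below 0.015 m or distance between caster_wheel_1 and nest_3 below 0.015 m) and (distance between caster_wheel_2 and nest_1 below 0.015 m or distance between caster_wheel_2 and nest_2 below 0.015 m or distance between caster_wheel_2 and nest_3 below 0.015 m))) and value of joint lock below 0.08 rad and velocity of joint handwheel between -0.1 and 0.1 rad/s and linear speed of each of caster_wheel_0, caster_wheel_1, caster_wheel_2 below 0.02 m/s); the robot touches nothing.
It fails at once if the table is turned (handwheel more than 0.6 rad off a whole turn) while the lock arm is down (value of joint lock below 0.4 rad and (value of joint handwheel below -0.6 rad or value of joint handwheel between 0.6 and 5.6832 rad or value of joint handwheel between 6.8832 and 11.9664 rad or value of joint handwheel between 13.1664 and 18.2496 rad or value of joint handwheel between 19.4496 and 24.5327 rad)).
It fails at once if a wheel is laid on the second or third pad before that pad has come round to the loading station ((value of joint handwheel below 5.6832 rad and distance between any of caster_wheel_0, caster_wheel_1, caster_wheel_2 and nest_2 below 0.025 m) or (value of joint handwheel below 11.9664 rad and distance between any of caster_wheel_0, caster_wheel_1, caster_wheel_2 and nest_3 below 0.025 m)).
It fails at once if the glue bottle is moved by more than 50 mm (distance of glue_bottle from where it was at the start of the episode above 0.05 m).
Of caster_wheel_0, caster_wheel_1, caster_wheel_2 only 2 to 3 are there at a start; the rules pass over those that are not, and their reading is None.
At some moment in a run one of caster_wheel_0, caster_wheel_1, caster_wheel_2 may be knocked a few centimetres aside while the robot is not near it.
It also fails if it takes over 210 s, if anything falls off the work surface, if the arm or the gripper's body presses on something with over 40 N, if the wrist force passes 120 N, or if a joint passes its speed limit or range.

## Robot

A 7-joint arm with a two-finger parallel gripper is mounted at the origin on a cart in front of the work surface, level with it; the furniture and walls round the work are solid. World frame = base frame: x ahead of the robot, y to its left, z up, the work surface at z = 0. Lengths are in m, angles in degrees, forces in N, time in s.
With the tool pointing down it reaches from about 0.425 to 0.875 m from the base axis. Payload 8.4 kg.
Tool frame: the origin (TCP) lies midway between the tips of the shut fingers; the grasp point (between the pads) lies 19 mm behind it; z points along the fingers, y is the line along which they close (so a half turn about z gives the same grasp; the last joint's range is limited). The gripper opens to 87 mm and grips with 3 to 60 N. Pads are 19 mm wide; open, the fingers measure 117 mm over their backs; the gripper's body (75 mm by 190 mm) begins 51 mm behind the grasp point.
Start: joints at [-79.08, 19.091, 2.286, 83.961, -0.768, 76.965, -3.352], TCP at [0.186, 0.623, 0.223] pointing down, gripper open.
Joint ranges: [-147.57, 147.57], [-21.85, 119.76], [-74.77, 79.35], [14.55, 137.4], [-85.83, 265.84], [4.83, 119.75], [-152.11, 152.11]. Speed limits (degrees/s): [127.2, 127.2, 159.86, 159.86, 180, 180, 180].

## Interface

Orientations are given as [roll, pitch, yaw] about the fixed x, y, z axes, in that order (R = Rz(yaw) Ry(pitch) Rx(roll)).
In Python, from cell import state, grab_frame, sign_off gives the robot as it stands.
- The arm moves only by the tool step_arm, never from a script. Its argument "motion" is one flat list of numbers, 7 for each row, row after row: the turn, a rotation vector about the world's x, y, z in degrees, then the shift along the world's x, y, z in cm, then the opening, from 0 (shut) to 1 (fully open). A call has 1 to 20 rows; each row is the pose to reach, as a shift and turn from the pose commanded when the call began; what a row does not reach only later rows make up. A row lasts 1/10 s, in which the tool goes at most 50 mm and 8.59 degrees, less where a joint would pass 70% of its speed; a pose out of reach is approached as far as the arm can. A call with a gripper value outside its range is refused whole. The fingers move at their own pace and stop on an object; "grip_force" is the grip in N (left out, the last holds). Time passes only in rows, so rows that repeat a pose let the fingers close. It gives the time, the measured TCP pose, the force, the opening and the grip force at its end, in the units of the state.
- state(): the state, without advancing time (a new reading comes with each control period).
- grab_frame(name): name is "side" or "top"; returns a dict with "image" (400x640x3 uint8, blue, green, red), "range_z" (400x640 float32, m along the optical axis (not along the pixel's ray), 0 where there is no reading), "intrinsics" (3x3 intrinsics, pixels), "origin" and "attitude" of the camera in the world. Camera axes: x right, y down, z forward; pixel columns grow to the right and rows downward; lengths in m; the calibration is good to about 2 mm. A picture is of the moment at which its call begins.
- sign_off(): hands the job in; it is judged then, once.
The state is a dict: "clock": time; "q": joint angles; "qvel": joint speeds; "joint_torque": joint torques, N m; "tcp_pos": TCP position; "eef_rot": TCP orientation; "ft_force": force on the tool from outside, world axes, zero at the start; "wrist_torque": the same for the moment, N m; "finger_gap": finger opening in m; "gripper_force": force on a finger pad.
Only numpy, scipy, OpenCV 4.12 (cv2) and the standard library are available. Lean on these libraries where they do the work, as an engineer would, in place of code of your own. Each camera call takes 0.05 s, during which the arm holds its last target. There are 200 camera calls.

## Working session

There is one attempt and no reset: what is moved stays moved. The work goes in short steps, Python scripts to look and compute and a tool call to move; the robot and the scene stay as the last step left them, time stands still between calls to the robot, and variables do not carry over. Pictures are saved under pics/ and viewed, at most 14 in all, crops included, and the job is handed in when it is done.

Besides the shell and the picture viewer there is one more tool, called after "Request:" by a JSON object that holds its "name" and its "arguments". step_arm: Moves the arm, as the interface text tells. Its arguments: {"type":"object","properties":{"motion":{"type":"array"},"grip_force":{"type":"number"}},"required":["motion"]}

```bash
mkdir -p pics; cat > h.py <<'E'
import numpy as np, cv2
from cell import state, grab_frame, sign_off
def R_of(att):
    a=np.array(att,float)
    if a.shape==(3,3): return a
    from scipy.spatial.transform import Rotation as R
    return R.from_euler('xyz',a,degrees=True).as_matrix()
def ray(f,u,v,z):
    K=np.array(f['intrinsics']);R=R_of(f['attitude']);o=np.array(f['origin'])
    d=R@np.linalg.inv(K)@np.array([u,v,1.]); return o+d*(z-o[2])/d[2]
def cloud(f):
    K=np.array(f['intrinsics']);R=R_of(f['attitude']);o=np.array(f['origin'])
    v,u=np.mgrid[0:400,0:640]; d=np.stack([u,v,np.ones_like(u)],-1)@np.linalg.inv(K).T*f['range_z'][...,None]
    return d@R.T+o
E
python3 - <<'E'
from h import *
print({k:np.round(v,3) for k,v in state().items()})
for n in ['top','side']:
    f=grab_frame(n); cv2.imwrite(f'pics/{n}0.png',f['image']); print(n,f['origin'],f['attitude'],f['intrinsics'])
E
```

```text
{'clock': np.float64(0.0), 'q': array([-79.082,  19.133,   2.286,  84.014,  -0.766,  76.965,  -3.352]), 'qvel': array([-0.079, -0.024,  0.022,  0.058, -0.029, -0.01 , -0.013]), 'joint_torque': array([ 1.0000e-03, -6.5637e+01,  1.3360e+00, -4.0381e+01, -6.0000e-02,
        4.4000e-02,  0.0000e+00]), 'tcp_pos': array([0.186, 0.622, 0.222]), 'eef_rot': array([-1.79903e+02,  9.00000e-03,  1.63396e+02]), 'ft_force': array([-0.683,  1.192,  0.566]), 'wrist_torque': array([-0.026, -0.035,  0.021]), 'gripper_force': np.float64(0.0), 'finger_gap': np.float64(0.087)}
top [0.47580689 0.10642653 1.29606232] [-172.95673673    1.66785145  -90.96146958] [[520.0467142    0.         309.09618753]
 [  0.         520.0467142  200.40729042]
 [  0.           0.           1.        ]]
side [ 1.10915267 -0.20694165  1.06025495] [-148.73775555    0.34080553   55.40436209] [[409.67449187   0.         316.0202215 ]
 [  0.         409.67449187 198.87129953]
 [  0.           0.           1.        ]]
```

View pics/top0.png

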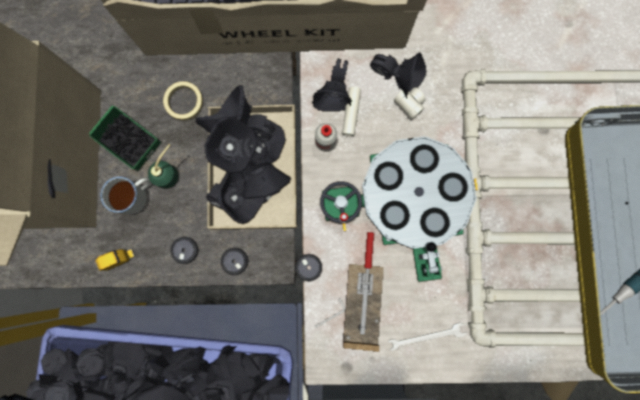

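View pics/side0.png

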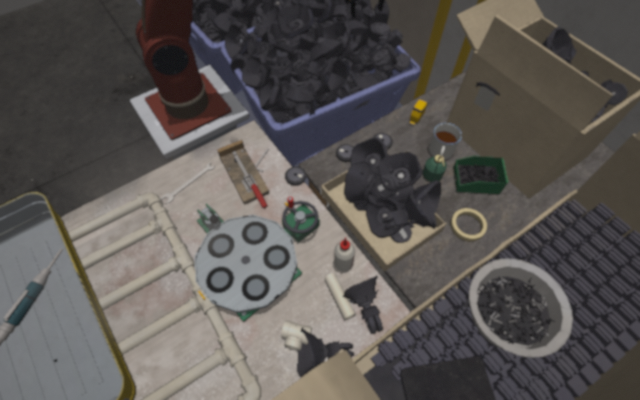

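The top view shows three wheels at about (184,250), (234,261) and (308,267). The table is at (419,192) with the loading pad at (455,187), the handwheel at (342,202) with its knob at (344,216), and the lock ball near (431,247). The side view agrees: table (246,263), handwheel (299,217), lock (207,216).

```bash
cat > m.py <<'E'
from h import *
def blob(mask,lo,hi):
    n,l,s,c=cv2.connectedComponentsWithStats(mask.astype(np.uint8)); return [(np.round(c[i],1).tolist(),int(s[i,4])) for i in range(1,n) if lo<s[i,4]<hi]
def wheels(f):
    # height in the band of a flat wheel top + dark
    P=cloud(f); im=f['image'].max(-1)
    return P,im
E
python3 - <<'E'
from m import *
f=grab_frame('top');P=cloud(f);im=f['image'];hsv=cv2.cvtColor(im,cv2.COLOR_BGR2HSV);z=P[...,2]
# table: lip plane 0.05
m=((z>.04)&(z<.06)); m[:,:355]=0;m[:130]=0;m[260:]=0;m[:,485:]=0
cs,_=cv2.findContours(m.astype(np.uint8),cv2.RETR_EXTERNAL,cv2.CHAIN_APPROX_NONE);c=max(cs,key=cv2.contourArea);(u,v),(a,b),_=cv2.fitEllipse(c);print('table',u,v,a,b,ray(f,u,v,.0515), 'diam',a/520*(1.296-.05),b/520*(1.296-.05), 'z',np.median(z[180:205,405:412]))
# pads : dark on table, center via contour
g=cv2.cvtColor(im,cv2.COLOR_BGR2GRAY)
d=np.zeros_like(m);d[140:245,365:475]=g[140:245,365:475]<100
cs,_=cv2.findContours(d.astype(np.uint8),cv2.RETR_EXTERNAL,cv2.CHAIN_APPROX_NONE)
ctr=ray(f,u,v,.0515)
for q in cs:
    if cv2.contourArea(q)>300:
        (x,y),(e1,e2),_=cv2.fitEllipse(q);p=ray(f,x,y,.05);r=p-ctr;print('pad',round(x),round(y),e1,e2,np.round(p,4),np.hypot(*r[:2]),np.degrees(np.arctan2(r[1],r[0])))
# wheels
for (x,y) in [(184,250),(234,261),(308,267)]:
    w=np.zeros_like(m);w[y-22:y+22,x-22:x+22]=((z>.009)&(z<.03))[y-22:y+22,x-22:x+22]
    cs,_=cv2.findContours(w.astype(np.uint8),cv2.RETR_EXTERNAL,cv2.CHAIN_APPROX_NONE);q=max(cs,key=cv2.contourArea)
    (cx,cy),(e1,e2),_=cv2.fitEllipse(q);print('wheel',cx,cy,e1,e2,np.round(ray(f,cx,cy,.014),4),'zmed',np.median(z[w]), 'bench',np.median(z[y+17:y+22,x-3:x+3]))
red=((hsv[...,0]<8)|(hsv[...,0]>172))&(hsv[...,1]>120)&(hsv[...,2]>80)
for c,s in blob(red,6,900): 
    i,j=int(c[1]),int(c[0]); print('red',c,s,np.round(P[i,j],3))
blk=(g<45);b=np.zeros_like(blk);b[235:262,415:450]=blk[235:262,415:450]
for c,s in blob(b,20,900):
    i,j=int(c[1]),int(c[0]); print('blk',c,s,np.round(P[i,j],3),ray(f,*c,.095))
yl=(hsv[...,0]>18)&(hsv[...,0]<34)&(hsv[...,1]>140)&(hsv[...,2]>110)
for c,s in blob(yl,3,900): print('yel',c,s,np.round(P[int(c[1]),int(c[0])],3))
hw=np.zeros_like(m);hw[178:226,318:366]=((z>.045)&(z<.085))[178:226,318:366]
cs,_=cv2.findContours(hw.astype(np.uint8),cv2.RETR_EXTERNAL,cv2.CHAIN_APPROX_NONE);q=max(cs,key=cv2.contourArea);(cx,cy),(e1,e2),_=cv2.fitEllipse(q);print('hw',cx,cy,e1,e2,ray(f,cx,cy,.064))
k=(z>.09)&(z<.12);k[:, :318]=0;k[:,450:]=0;k[:178]=0;k[262:]=0
for c,s in blob(k,3,900): print('high',c,s,np.round(ray(f,*c,.1),3),np.median(z[k]))
cv2.imwrite('pics/c.png',np.hstack([cv2.resize(im[170:290,310:470],None,fx=5,fy=5,interpolation=3)]))
E
```

```text
table 420.03680419921875 191.6024932861328 108.81050109863281 114.3128890991211 [ 0.64610303 -0.12685975  0.0515    ] diam 0.26072670070941634 0.2739112688798171 z 0.0498741141685739
pad 435 222 27.556865692138672 28.154733657836914 [ 0.5726 -0.1584  0.05  ] 0.08002095167410551 -156.79667548806347
pad 394 215 27.453641891479492 27.690887451171875 [ 0.5915 -0.0638  0.05  ] 0.0834308181736987 130.9134249146713
pad 453 187 27.16478157043457 28.33013343811035 [ 0.6568 -0.2054  0.05  ] 0.07929373298933695 -82.26196977617043
pad 388 175 27.145906448364258 27.45624351501465 [ 0.6873 -0.0526  0.05  ] 0.08495637474245143 60.99092324196758
pad 424 158 27.0606632232666 27.85140609741211 [ 0.7275 -0.1401  0.05  ] 0.08245980551255547 -9.219232413090444
wheel 183.94375610351562 250.0464324951172 25.927200317382812 26.419891357421875 [0.5175 0.4528 0.014 ] zmed 0.015327752918685267 bench -0.00013395373044933212
wheel 234.09912109375 261.1063232421875 25.945436477661133 26.617698669433594 [0.4882 0.3282 0.014 ] zmed 0.015426372497361784 bench 0.00034587179983158745
wheel 308.8816833496094 267.291076
[... 612 characters left out ...]
 5 [ 0.504 -0.484  0.065]
yel [120.8, 254.9] 70 [0.51  0.6   0.045]
yel [129.4, 253.6] 33 [0.513 0.594 0.004]
yel [106.0, 260.3] 262 [0.496 0.629 0.058]
yel [579.6, 257.8] 5 [ 0.484 -0.483  0.069]
yel [593.0, 265.5] 4 [ 0.465 -0.474  0.147]
yel [580.7, 269.9] 7 [ 0.456 -0.485  0.063]
yel [581.6, 279.3] 7 [ 0.433 -0.486  0.062]
yel [582.6, 289.3] 7 [ 0.41  -0.486  0.064]
yel [583.6, 299.3] 7 [ 0.388 -0.484  0.069]
yel [588.6, 351.8] 5 [ 0.271 -0.489  0.062]
hw 340.9173583984375 202.01193237304688 41.588340759277344 42.0757942199707 [0.62327653 0.0639596  0.064     ]
high [343.9, 216.7] 47 [0.585 0.059 0.1  ] 0.09964639881349024
high [431.6, 246.4] 85 [ 0.513 -0.139  0.1  ] 0.09964639881349024
```

View pics/c.png

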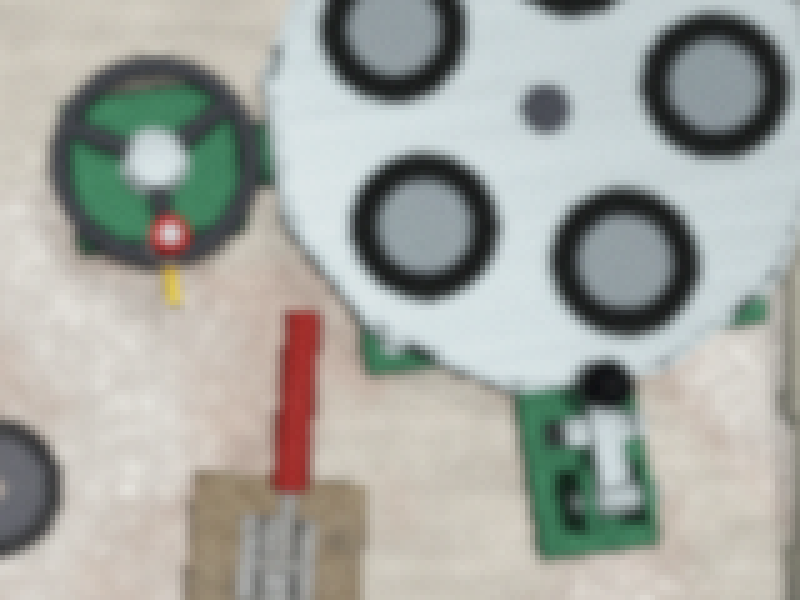

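The crop shows the knob at (170,235), the hub at (155,155) and the ball at (605,383). The measurements agree with the sizes given: the ball is 135 mm from the axis, the pads are about 82 mm out, and the indexer yaw is about +6.8°. I'll start moving towards the lock ball.

Request:
{"name": "step_arm", "arguments": {"motion": [0, 0, -156.6, 26.4, -27.3, 0, 0.6, 0, 0, -156.6, 26.4, -27.3, 0, 0.6, 0, 0, -156.6, 26.4, -27.3, 0, 0.6, 0, 0, -156.6, 26.4, -27.3, 0, 0.6, 0, 0, -156.6, 26.4, -27.3, 0, 0.6, 0, 0, -156.6, 26.4, -27.3, 0, 0.6, 0, 0, -156.6, 26.4, -27.3, 0, 0.6, 0, 0, -156.6, 26.4, -27.3, 0, 0.6, 0, 0, -156.6, 32.7, -76.3, -3.3, 0.6, 0, 0, -156.6, 32.7, -76.3, -3.3, 0.6, 0, 0, -156.6, 32.7, -76.3, -3.3, 0.6, 0, 0, -156.6, 32.7, -76.3, -3.3, 0.6, 0, 0, -156.6, 32.7, -76.3, -3.3, 0.6, 0, 0, -156.6, 32.7, -76.3, -3.3, 0.6, 0, 0, -156.6, 32.7, -76.3, -3.3, 0.6, 0, 0, -156.6, 32.7, -76.3, -3.3, 0.6, 0, 0, -156.6, 32.7, -76.3, -3.3, 0.6, 0, 0, -156.6, 32.7, -76.3, -3.3, 0.6, 0, 0, -156.6, 32.7, -76.3, -3.3, 0.6, 0, 0, -156.6, 32.7, -76.3, -3.3, 0.6], "grip_force": 5}}

```text
clock: 2.15
tcp_pos: [0.5123, -0.1415, 0.1893]
eef_rot: [180.0, 0.0, 6.6]
ft_force: [0.3, 0.9, -0.1]
finger_gap: 0.0521
gripper_force: 0.0
```

```bash
python3 - <<'E'
from m import *
f=grab_frame('top');P=cloud(f);s=state();print(np.round(s['tcp_pos'],4),s['eef_rot'],np.round(s['q']))
# heights around loading station
m=(P[...,1]<-.25)&(P[...,1]>-.31)&(P[...,0]>.5)&(P[...,0]<.76);print('pipe max z',np.percentile(P[...,2][m],[50,95,100]), P[m][P[...,2][m].argmax()])
for x in (.6,.64,.67,.7):
    mm=m&(abs(P[...,0]-x)<.015); print(x,P[mm][:,2].max())
E
```

```text
[ 0.5126 -0.14    0.1893] [-1.79987877e+02  3.62789082e-02  6.83375226e+00] [-35.   8.  50. 105.  -6.  70. -66.]
pipe max z [0.03412973 0.04905058 0.05568444] [ 0.64430787 -0.25419406  0.05568444]Traceback (most recent call last):
  File "<stdin>", line 6, in <module>
    return umr_maximum(a, axis, None, out, keepdims, initial, where)
ValueError: zero-size array to reduction operation maximum which has no identity
```

Request:
{"name": "step_arm", "arguments": {"motion": [0, 0, 0, 0, 0, -4, 0.6, 0, 0, 0, 0, 0, -8, 0.6, 0, 0, 0, 0, 0, -10.5, 0.6, 0, 0, 0, 0, 0, -11.8, 0.6, 0, 0, 0, 0, 0, -11.8, 0.6, 0, 0, 0, 0, 0, -11.8, 0.6, 0, 0, 0, 0, 0, -11.8, 0, 0, 0, 0, 0, 0, -11.8, 0, 0, 0, 0, 0, 0, -11.8, 0, 0, 0, 0, 0, 0, -11.8, 0, 0, 0, 0, 0, 0, -11.8, 0, 0, 0, 0, 0, 0, -11.8, 0], "grip_force": 5}}

```text
clock: 3.4
tcp_pos: [0.513, -0.1408, 0.0718]
eef_rot: [180.0, -0.0, 6.8]
ft_force: [0.7, -3.3, 1.9]
finger_gap: 0.023
gripper_force: 5.0
```

```bash
python3 - <<'E'
import numpy as np
for a in np.linspace(25.7,129.5,17)[1:]:
    o=5.2-5.77*np.cos(np.radians(a));print("0,0,0,%.2f,%.2f,%.2f,0,"%(-.993*o,-.118*o,5.77*np.sin(np.radians(a))-2.5),end=' ')
E
```

```text
0,0,0,-0.31,-0.04,0.57,0, 0,0,0,-0.69,-0.08,1.11,0, 0,0,0,-1.12,-0.13,1.59,0, 0,0,0,-1.61,-0.19,2.03,0, 0,0,0,-2.14,-0.25,2.40,0, 0,0,0,-2.71,-0.32,2.71,0, 0,0,0,-3.31,-0.39,2.96,0, 0,0,0,-3.93,-0.47,3.14,0, 0,0,0,-4.57,-0.54,3.24,0, 0,0,0,-5.22,-0.62,3.27,0, 0,0,0,-5.87,-0.70,3.23,0, 0,0,0,-6.51,-0.77,3.11,0, 0,0,0,-7.13,-0.85,2.92,0, 0,0,0,-7.72,-0.92,2.66,0, 0,0,0,-8.29,-0.98,2.34,0, 0,0,0,-8.81,-1.05,1.95,0,
```

Ball gripped: the gap is 23 mm against its 24 mm. Next is the arc.

Request:
{"name": "step_arm", "arguments": {"motion": [0, 0, 0, -0.3, 0, 0.6, 0, 0, 0, 0, -0.7, -0.1, 1.1, 0, 0, 0, 0, -1.1, -0.1, 1.6, 0, 0, 0, 0, -1.6, -0.2, 2.0, 0, 0, 0, 0, -2.1, -0.2, 2.4, 0, 0, 0, 0, -2.7, -0.3, 2.7, 0, 0, 0, 0, -3.3, -0.4, 3.0, 0, 0, 0, 0, -3.9, -0.5, 3.1, 0, 0, 0, 0, -4.6, -0.5, 3.2, 0, 0, 0, 0, -5.2, -0.6, 3.3, 0, 0, 0, 0, -5.9, -0.7, 3.2, 0, 0, 0, 0, -6.5, -0.8, 3.1, 0, 0, 0, 0, -7.1, -0.8, 2.9, 0, 0, 0, 0, -7.7, -0.9, 2.7, 0, 0, 0, 0, -8.3, -1.0, 2.3, 0, 0, 0, 0, -8.8, -1.0, 2.0, 0, 0, 0, 0, -8.8, -1.0, 2.0, 0, 0, 0, 0, -8.8, -1.0, 2.0, 0, 0, 0, 0, -8.8, -1.0, 2.0, 0], "grip_force": 6}}

```text
clock: 5.3
tcp_pos: [0.4243, -0.1511, 0.0915]
eef_rot: [179.9, 0.0, 6.8]
ft_force: [1.6, -8.4, -0.8]
finger_gap: 0.0233
gripper_force: 6.0
```

Request:
{"name": "step_arm", "arguments": {"motion": [0, 0, 0, 0, 0, 0, 0.6, 0, 0, 0, 0, 0, 0, 0.6, 0, 0, 0, 0, 0, 0, 0.6, 0, 0, 0, 0, 0, 4, 0.6, 0, 0, 0, 0, 0, 8, 0.8, 0, 0, 0, 0, 0, 11, 1, 0, 0, 0, 4.5, 29.4, 11, 1, 0, 0, 0, 4.5, 29.4, 11, 1, 0, 0, 0, 4.5, 29.4, 11, 1, 0, 0, 0, 4.5, 29.4, 11, 1, 0, 0, 0, 4.5, 29.4, 11, 1, 0, 0, 0, 4.5, 29.4, 11, 1, 0, 0, 0, 4.5, 29.4, 11, 1, 0, 0, 0, 4.5, 29.4, 11, 1]}}

```text
clock: 6.7
tcp_pos: [0.4691, 0.1449, 0.201]
eef_rot: [179.9, 0.1, 7.0]
ft_force: [-0.2, -0.1, -0.2]
finger_gap: 0.087
gripper_force: 0.0
```

```bash
python3 - <<'E'
from m import *
print(np.round(state()['tcp_pos'],4),np.round(state()['q']))
f=grab_frame('top');g=f['image'];P=cloud(f)
cv2.imwrite('pics/d.png',np.hstack([cv2.resize(g[150:350,220:480],None,fx=3,fy=3,interpolation=3)]))
E
```

```text
[0.4691 0.1449 0.201 ] [ -51.    0.   29.  108.   -0.   71. -105.]
```

View pics/d.png

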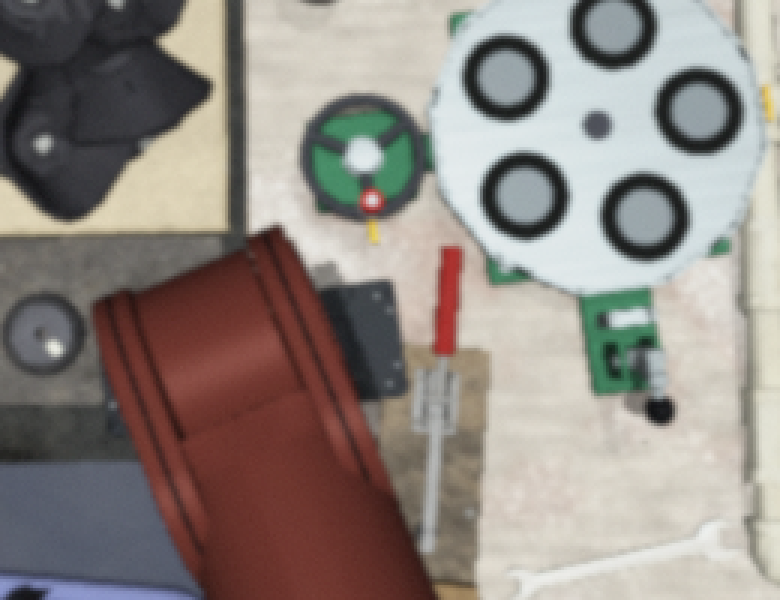

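The lock ball at crop (660,410) is now on the outer side, so the lock is back. Next I descend on the nearest wheel.

Request:
{"name": "step_arm", "arguments": {"motion": [0, 0, 0, 0, 0, -5, 1, 0, 0, 0, 0, 0, -10, 1, 0, 0, 0, 0, 0, -14, 1, 0, 0, 0, 0, 0, -17, 1, 0, 0, 0, 0, 0, -19, 1, 0, 0, 0, 0, 0, -19.8, 1, 0, 0, 0, 0, 0, -19.8, 1, 0, 0, 0, 0, 0, -19.8, 0, 0, 0, 0, 0, 0, -19.8, 0, 0, 0, 0, 0, 0, -19.8, 0, 0, 0, 0, 0, 0, -19.8, 0, 0, 0, 0, 0, 0, -19.8, 0, 0, 0, 0, 0, 0, -19.8, 0], "grip_force": 12}}

```text
clock: 8.05
tcp_pos: [0.4702, 0.1442, 0.0041]
eef_rot: [-180.0, -0.0, 6.8]
ft_force: [-0.8, 0.1, 6.7]
finger_gap: 0.0629
gripper_force: 12.2
```

Request:
{"name": "step_arm", "arguments": {"motion": [0, 0, 0, 0, 0, 2, 0, 0, 0, 0, 0, 0, 5, 0, 0, 0, 0, 0, 0, 10, 0, 0, 0, 0, 0, 0, 15, 0, 0, 0, 0, 0, 0, 20, 0, 0, 0, 0, 0, 0, 20, 0, 0, 0, 0, 0, 0, 20, 0]}}

```text
clock: 8.75
tcp_pos: [0.4702, 0.1442, 0.2046]
eef_rot: [-179.9, -0.1, 6.8]
ft_force: [0.2, -0.2, -0.7]
finger_gap: 0.0629
gripper_force: 11.8
```

```bash
python3 - <<'E'
from m import *
s=state();print(np.round(s['tcp_pos'],4),s['finger_gap'])
f=grab_frame('side')
K=np.array(f['intrinsics']);R=R_of(f['attitude']);c=K@(R.T@(s['tcp_pos']-np.array(f['origin'])));u,v=(c[:2]/c[2]).astype(int);print(u,v)
cv2.imwrite('pics/e.png',cv2.resize(f['image'][max(v-70,0):v+60,u-90:u+90],None,fx=4,fy=4,interpolation=3))
E
```

```text
[0.4702 0.1442 0.2046] 0.06294478227053832
290 133
```

View pics/e.png

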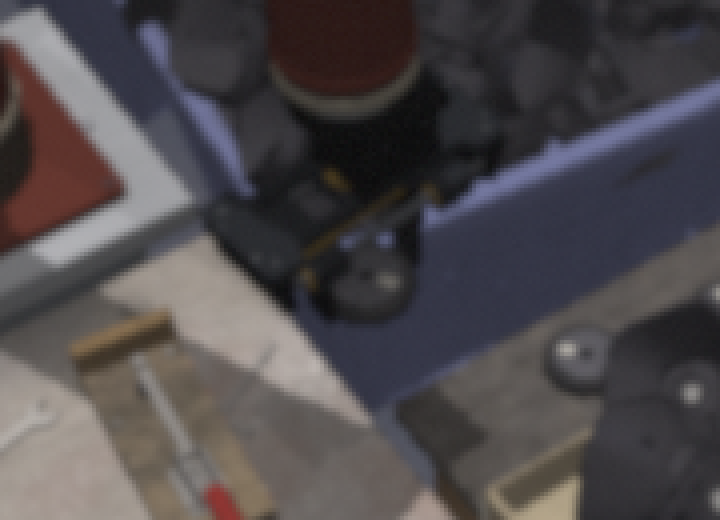

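The wheel is held level and centred: it is seen at crop (368,280), which is image (292,133), and the TCP projects to (290,133). I'll carry it to the loading pad.

Request:
{"name": "step_arm", "arguments": {"motion": [0, 0, 0, 9, -17, 0, 0, 0, 0, 0, 9, -17, 0, 0, 0, 0, 0, 9, -17, 0, 0, 0, 0, 0, 9, -17, 0, 0, 0, 0, 0, 18.7, -34.9, 0, 0, 0, 0, 0, 18.7, -34.9, 0, 0, 0, 0, 0, 18.7, -34.9, 0, 0, 0, 0, 0, 18.7, -34.9, 0, 0, 0, 0, 0, 18.7, -34.9, -5, 0, 0, 0, 0, 18.7, -34.9, -10, 0, 0, 0, 0, 18.7, -34.9, -13, 0, 0, 0, 0, 18.7, -34.9, -14, 0, 0, 0, 0, 18.7, -34.9, -14.8, 0, 0, 0, 0, 18.7, -34.9, -14.8, 0, 0, 0, 0, 18.7, -34.9, -14.8, 0, 0, 0, 0, 18.7, -34.9, -14.8, 0.8, 0, 0, 0, 18.7, -34.9, -14.8, 1, 0, 0, 0, 18.7, -34.9, -14.8, 1, 0, 0, 0, 18.7, -34.9, -14.8, 1]}}

```text
clock: 10.7
tcp_pos: [0.6569, -0.2051, 0.0559]
eef_rot: [180.0, -0.0, 6.8]
ft_force: [-1.2, 0.5, 0.2]
finger_gap: 0.084
gripper_force: 0.0
```

Request:
{"name": "step_arm", "arguments": {"motion": [0, 0, 0, 0, 0, 1.5, 1, 0, 0, 0, 0, 0, 5, 1, 0, 0, 0, 0, 0, 10, 1, 0, 0, 0, 0, 0, 14.4, 1, 0, 0, 0, -7.3, 26.4, 14.4, 0.5, 0, 0, 0, -7.3, 26.4, 14.4, 0.5, 0, 0, 0, -7.3, 26.4, 14.4, 0.5, 0, 0, 0, -7.3, 26.4, 14.4, 0.5, 0, 0, 0, -7.3, 26.4, 14.4, 0.5, 0, 0, 0, -7.3, 26.4, 14.4, 0.5, 0, 0, 0, -7.3, 26.4, 14.4, 0.5, 0, 0, 0, -7.3, 26.4, 14.4, 0.5]}}

```text
clock: 11.9
tcp_pos: [0.5839, 0.0589, 0.2006]
eef_rot: [-180.0, -0.1, 6.8]
ft_force: [-0.1, -0.3, 0.3]
finger_gap: 0.044
gripper_force: 0.0
```

```bash
cat >> m.py <<'E'
def onpads(f,C=(.6471,-.1241)):
    P=cloud(f);z=P[...,2]; r=np.hypot(P[...,0]-C[0],P[...,1]-C[1])
    m=((z>.058)&(z<.08)&(r<.135)).astype(np.uint8)
    cs,_=cv2.findContours(m,cv2.RETR_EXTERNAL,cv2.CHAIN_APPROX_NONE)
    for q in cs:
        if cv2.contourArea(q)>150:
            (x,y),e,_=cv2.fitEllipse(q);p=ray(f,x,y,.064)[:2];d=p-np.array(C);zz=z[int(y),int(x)]
            print('on table px',round(x),round(y),np.round(e,1),'pos',np.round(p,4),'r',round(np.hypot(*d)*1000,1),'ang',round(np.degrees(np.arctan2(d[1],d[0])),1),'z',np.round(zz,3))
def bench(f,lst):
    P=cloud(f);z=P[...,2]
    m=((z>.009)&(z<.028)&(f['image'].max(-1)<130)&(P[...,0]<.56)&(P[...,1]>.08)).astype(np.uint8)
    cs,_=cv2.findContours(m,cv2.RETR_EXTERNAL,cv2.CHAIN_APPROX_NONE)
    for q in cs:
        if cv2.contourArea(q)>300:
            (x,y),e,_=cv2.fitEllipse(q);print('bench px',round(x),round(y),np.round(e,1),np.round(ray(f,x,y,.014)[:2],4))
E
python3 - <<'E'
from m import *
f=grab_frame('top');onpads(f);bench(f,0);print(np.round(state()['tcp_pos'],4))
E
```

```text
on table px 453 186 [27. 28.] pos [ 0.6567 -0.2037] r 80.1 ang -83.1 z 0.049
bench px 234 261 [25.9 26.6] [0.4881 0.328 ]
bench px 184 250 [26.  26.4] [0.5179 0.4525]
[0.5841 0.0576 0.2004]
```

The wheel sits within 2 mm of its pad. Next I take the knob.

Request:
{"name": "step_arm", "arguments": {"motion": [0, 0, 0, 0, 0, -5, 0.5, 0, 0, 0, 0, 0, -9, 0.5, 0, 0, 0, 0, 0, -11.5, 0.5, 0, 0, 0, 0, 0, -12.6, 0.5, 0, 0, 0, 0, 0, -12.6, 0.5, 0, 0, 0, 0, 0, -12.6, 0, 0, 0, 0, 0, 0, -12.6, 0, 0, 0, 0, 0, 0, -12.6, 0, 0, 0, 0, 0, 0, -12.6, 0, 0, 0, 0, 0, 0, -12.6, 0], "grip_force": 8}}

```text
clock: 12.95
tcp_pos: [0.5842, 0.059, 0.0742]
eef_rot: [-180.0, -0.1, 6.8]
ft_force: [-0.4, 0.5, 3.6]
finger_gap: 0.0176
gripper_force: 8.0
```

```bash
python3 - <<'E'
import numpy as np
for h in (0,180):
    p0=np.radians(186.8-h);L=[]
    for k in range(1,19):
        p=p0-np.radians(10*k);L.append("0, 0, 0, %.1f, %.1f, 0, 0"%(4*(np.cos(p)-np.cos(p0)),4*(np.sin(p)-np.sin(p0))))
    print(', '.join(L),'\n')
E
```

```text
0, 0, 0, -0.0, 0.7, 0, 0, 0, 0, 0, 0.1, 1.4, 0, 0, 0, 0, 0, 0.3, 2.0, 0, 0, 0, 0, 0, 0.6, 2.7, 0, 0, 0, 0, 0, 1.1, 3.2, 0, 0, 0, 0, 0, 1.6, 3.7, 0, 0, 0, 0, 0, 2.2, 4.0, 0, 0, 0, 0, 0, 2.8, 4.3, 0, 0, 0, 0, 0, 3.5, 4.4, 0, 0, 0, 0, 0, 4.2, 4.5, 0, 0, 0, 0, 0, 4.9, 4.4, 0, 0, 0, 0, 0, 5.5, 4.2, 0, 0, 0, 0, 0, 6.2, 3.8, 0, 0, 0, 0, 0, 6.7, 3.4, 0, 0, 0, 0, 0, 7.2, 2.9, 0, 0, 0, 0, 0, 7.5, 2.3, 0, 0, 0, 0, 0, 7.8, 1.6, 0, 0, 0, 0, 0, 7.9, 0.9, 0, 0 

0, 0, 0, 0.0, -0.7, 0, 0, 0, 0, 0, -0.1, -1.4, 0, 0, 0, 0, 0, -0.3, -2.0, 0, 0, 0, 0, 0, -0.6, -2.7, 0, 0, 0, 0, 0, -1.1, -3.2, 0, 0, 0, 0, 0, -1.6, -3.7, 0, 0, 0, 0, 0, -2.2, -4.0, 0, 0, 0, 0, 0, -2.8, -4.3, 0, 0, 0, 0, 0, -3.5, -4.4, 0, 0, 0, 0, 0, -4.2, -4.5, 0, 0, 0, 0, 0, -4.9, -4.4, 0, 0, 0, 0, 0, -5.5, -4.2, 0, 0, 0, 0, 0, -6.2, -3.8, 0, 0, 0, 0, 0, -6.7, -3.4, 0, 0, 0, 0, 0, -7.2, -2.9, 0, 0, 0, 0, 0, -7.5, -2.3, 0, 0, 0, 0, 0, -7.8, -1.6, 0, 0, 0, 0, 0, -7.9, -0.9, 0, 0
```

Request:
{"name": "step_arm", "arguments": {"motion": [0, 0, 0, 0, 0.4, 0, 0, 0, 0, 0, 0.1, 1.0, 0, 0, 0, 0, 0, 0.2, 1.7, 0, 0, 0, 0, 0, 0.6, 2.7, 0, 0, 0, 0, 0, 1.1, 3.2, 0, 0, 0, 0, 0, 1.6, 3.7, 0, 0, 0, 0, 0, 2.2, 4.0, 0, 0, 0, 0, 0, 2.8, 4.3, 0, 0, 0, 0, 0, 3.5, 4.4, 0, 0, 0, 0, 0, 4.2, 4.5, 0, 0, 0, 0, 0, 4.9, 4.4, 0, 0, 0, 0, 0, 5.5, 4.2, 0, 0, 0, 0, 0, 6.2, 3.8, 0, 0, 0, 0, 0, 6.7, 3.4, 0, 0, 0, 0, 0, 7.2, 2.9, 0, 0, 0, 0, 0, 7.5, 2.3, 0, 0, 0, 0, 0, 7.8, 1.6, 0, 0, 0, 0, 0, 7.9, 0.9, 0, 0]}}

```text
clock: 14.75
tcp_pos: [0.6636, 0.069, 0.0743]
eef_rot: [-179.9, -0.1, 6.9]
ft_force: [-0.2, 1.5, 6.0]
finger_gap: 0.0178
gripper_force: 8.0
```

Request:
{"name": "step_arm", "arguments": {"motion": [0, 0, 0, 0, -0.7, 0, 0, 0, 0, 0, -0.1, -1.4, 0, 0, 0, 0, 0, -0.3, -2.0, 0, 0, 0, 0, 0, -0.6, -2.7, 0, 0, 0, 0, 0, -1.1, -3.2, 0, 0, 0, 0, 0, -1.6, -3.7, 0, 0, 0, 0, 0, -2.2, -4.0, 0, 0, 0, 0, 0, -2.8, -4.3, 0, 0, 0, 0, 0, -3.5, -4.4, 0, 0, 0, 0, 0, -4.2, -4.5, 0, 0, 0, 0, 0, -4.9, -4.4, 0, 0, 0, 0, 0, -5.5, -4.2, 0, 0, 0, 0, 0, -6.2, -3.8, 0, 0, 0, 0, 0, -6.7, -3.4, 0, 0, 0, 0, 0, -7.2, -2.9, 0, 0, 0, 0, 0, -7.5, -2.3, 0, 0, 0, 0, 0, -7.8, -1.6, 0, 0, 0, 0, 0, -7.9, -0.9, 0, 0, 0, 0, 0, -7.9, -0.9, 0, 0, 0, 0, 0, -7.9, -0.9, 0, 0]}}

```text
clock: 16.75
tcp_pos: [0.5841, 0.0597, 0.0742]
eef_rot: [-180.0, -0.1, 6.8]
ft_force: [1.5, 1.7, 8.6]
finger_gap: 0.0177
gripper_force: 8.0
```

Request:
{"name": "step_arm", "arguments": {"motion": [0, 0, 0, 0, 0, 0, 0.5, 0, 0, 0, 0, 0, 0, 0.5, 0, 0, 0, 0, 0, 0, 0.5, 0, 0, 0, 0, 0, 4, 0.5, 0, 0, 0, 0, 0, 8, 0.7, 0, 0, 0, 0, 0, 12.6, 1, 0, 0, 0, 0, 0, 12.6, 1], "grip_force": 12}}

```text
clock: 17.45
tcp_pos: [0.5865, 0.0585, 0.2052]
eef_rot: [-179.9, -0.5, 6.7]
ft_force: [1.3, -0.5, 0.3]
finger_gap: 0.0596
gripper_force: 0.0
```

```bash
python3 - <<'E'
from m import *
f=grab_frame('top');onpads(f);bench(f,0);print(np.round(state()['tcp_pos'],4))
cv2.imwrite('pics/g.png',cv2.resize(f['image'][150:300,120:480],None,fx=2,fy=2,interpolation=3))
E
```

```text
on table px 432 209 [27.2 27.8] pos [ 0.6012 -0.1505] r 52.9 ang -150.1 z 0.051
bench px 234 261 [25.9 26.6] [0.4885 0.3281]
bench px 184 250 [25.6 26.8] [0.5179 0.4529]
[0.5851 0.0588 0.2022]
```

View pics/g.png

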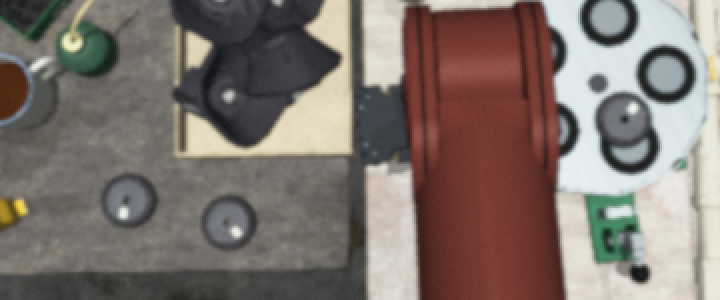

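The crop shows the first wheel at (624,118), knocked about 3 cm inwards off pad 1, whose centre is at (630,148). I'll put it back.

Request:
{"name": "step_arm", "arguments": {"motion": [0, 0, 0, 1.7, -20.9, 0, 1, 0, 0, 0, 1.7, -20.9, 0, 1, 0, 0, 0, 1.7, -20.9, 0, 1, 0, 0, 0, 1.7, -20.9, 0, 1, 0, 0, 0, 1.7, -20.9, 0, 1, 0, 0, 0, 1.7, -20.9, -5, 1, 0, 0, 0, 1.7, -20.9, -9, 1, 0, 0, 0, 1.7, -20.9, -12, 1, 0, 0, 0, 1.7, -20.9, -13.6, 1, 0, 0, 0, 1.7, -20.9, -14.4, 1, 0, 0, 0, 1.7, -20.9, -14.4, 1, 0, 0, 0, 1.7, -20.9, -14.4, 0, 0, 0, 0, 1.7, -20.9, -14.4, 0, 0, 0, 0, 1.7, -20.9, -14.4, 0, 0, 0, 0, 1.7, -20.9, -14.4, 0, 0, 0, 0, 1.7, -20.9, -14.4, 0], "grip_force": 12}}

```text
clock: 19.1
tcp_pos: [0.6013, -0.1502, 0.0563]
eef_rot: [180.0, -0.1, 6.8]
ft_force: [-0.7, 0.7, 5.2]
finger_gap: 0.0648
gripper_force: 12.0
```

Request:
{"name": "step_arm", "arguments": {"motion": [0, 0, 0, 0, 0, 1.2, 0, 0, 0, 0, 0, 0, 1.2, 0, 0, 0, 0, -1.4, -0.4, 1.2, 0, 0, 0, 0, -2.8, -0.8, 1.2, 0, 0, 0, 0, -2.8, -0.8, 1.2, 0, 0, 0, 0, -2.8, -0.8, 0.5, 0, 0, 0, 0, -2.8, -0.8, 0.1, 0, 0, 0, 0, -2.8, -0.8, 0.1, 0, 0, 0, 0, -2.8, -0.8, 0.1, 0.8, 0, 0, 0, -2.8, -0.8, 0.1, 1, 0, 0, 0, -2.8, -0.8, 0.1, 1, 0, 0, 0, -2.8, -0.8, 0.1, 1, 0, 0, 0, -2.8, -0.8, 2, 1, 0, 0, 0, -2.8, -0.8, 6, 1, 0, 0, 0, -2.8, -0.8, 10, 1, 0, 0, 0, -2.8, -0.8, 14.4, 1, 0, 0, 0, -1.1, 20.0, 14.4, 1, 0, 0, 0, -1.1, 20.0, 14.4, 1, 0, 0, 0, -1.1, 20.0, 14.4, 1, 0, 0, 0, -1.1, 20.0, 14.4, 1]}}

```text
clock: 21.1
tcp_pos: [0.5889, 0.0431, 0.1999]
eef_rot: [-180.0, -0.0, 6.8]
ft_force: [0.9, 0.5, 0.8]
finger_gap: 0.0869
gripper_force: 0.0
```

Request:
{"name": "step_arm", "arguments": {"motion": [0, 0, 0, -4, 4, 0, 1, 0, 0, 0, -4, 4, 0, 1, 0, 0, 0, -4, 4, 0, 1]}}

```text
clock: 21.4
tcp_pos: [0.5483, 0.0828, 0.1996]
eef_rot: [-179.9, 0.0, 7.0]
ft_force: [0.6, -0.3, 1.0]
finger_gap: 0.0868
gripper_force: 0.0
```

```bash
python3 - <<'E'
from m import *
f=grab_frame('top');onpads(f);bench(f,0);print(np.round(state()['tcp_pos'],4))
im=f['image'];g=cv2.cvtColor(im,cv2.COLOR_BGR2GRAY);hsv=cv2.cvtColor(im,cv2.COLOR_BGR2HSV)
d=np.zeros_like(g);d[140:245,365:475]=g[140:245,365:475]<100
cs,_=cv2.findContours(d,cv2.RETR_EXTERNAL,cv2.CHAIN_APPROX_NONE)
for q in cs:
    if cv2.contourArea(q)>300:
        (x,y),e,_=cv2.fitEllipse(q);p=ray(f,x,y,.05);r=p[:2]-np.array([.6471,-.1241]);print('pad',round(x),round(y),np.round(e,1),np.round(p,4),np.hypot(*r),np.degrees(np.arctan2(r[1],r[0])))
E
```

```text
on table px 435 221 [27.4 28.2] pos [ 0.5727 -0.1563] r 81.0 ang -156.6 z 0.048
bench px 234 261 [26.  26.7] [0.4884 0.328 ]
bench px 184 250 [25.8 26.8] [0.5179 0.4528]
[0.5491 0.0811 0.1999]
pad 434 222 [26.8 27.9] [ 0.5723 -0.1579  0.05  ] 0.08205082905885608 -155.69171420049074
pad 381 211 [45.1 68.9] [ 0.6019 -0.033   0.05  ] 0.10167257222464514 116.41958588651033
pad 453 187 [26.9 27.6] [ 0.6565 -0.2053  0.05  ] 0.08177902388737292 -83.37923055975018
pad 388 175 [26.8 27.3] [ 0.6876 -0.0528  0.05  ] 0.08199289070812464 60.438875585840805
pad 424 158 [26.9 27.2] [ 0.7274 -0.1406  0.05  ] 0.08199222457116925 -11.627581694166167
```

Wheel 1 is back on pad 1, within about 2 mm, and the table is indexed. Next is the second wheel at (0.488, 0.328).

Request:
{"name": "step_arm", "arguments": {"motion": [0, 0, 0, -6.2, 23.8, 0, 1, 0, 0, 0, -6.2, 23.8, 0, 1, 0, 0, 0, -6.2, 23.8, 0, 1, 0, 0, 0, -6.2, 23.8, 0, 1, 0, 0, 0, -6.2, 23.8, 0, 1, 0, 0, 0, -6.2, 23.8, 0, 1, 0, 0, 0, -6.2, 23.8, -5, 1, 0, 0, 0, -6.2, 23.8, -10, 1, 0, 0, 0, -6.2, 23.8, -14, 1, 0, 0, 0, -6.2, 23.8, -17, 1, 0, 0, 0, -6.2, 23.8, -19, 1, 0, 0, 0, -6.2, 23.8, -19.6, 1, 0, 0, 0, -6.2, 23.8, -19.6, 1, 0, 0, 0, -6.2, 23.8, -19.6, 0, 0, 0, 0, -6.2, 23.8, -19.6, 0, 0, 0, 0, -6.2, 23.8, -19.6, 0, 0, 0, 0, -6.2, 23.8, -19.6, 0, 0, 0, 0, -6.2, 23.8, -19.6, 0], "grip_force": 12}}

```text
clock: 23.25
tcp_pos: [0.4874, 0.3198, 0.0043]
eef_rot: [-179.9, -0.1, 6.8]
ft_force: [-1.1, -0.5, 3.8]
finger_gap: 0.0631
gripper_force: 11.9
```

Request:
{"name": "step_arm", "arguments": {"motion": [0, 0, 0, 0, 0, 4, 0, 0, 0, 0, 0, 0, 9, 0, 0, 0, 0, 0, 0, 14, 0, 0, 0, 0, 0, 0, 19.6, 0, 0, 0, 0, 16.9, -52.5, 19.6, 0, 0, 0, 0, 16.9, -52.5, 19.6, 0, 0, 0, 0, 16.9, -52.5, 19.6, 0, 0, 0, 0, 16.9, -52.5, 19.6, 0, 0, 0, 0, 16.9, -52.5, 19.6, 0, 0, 0, 0, 16.9, -52.5, 19.6, 0, 0, 0, 0, 16.9, -52.5, 19.6, 0, 0, 0, 0, 16.9, -52.5, 19.6, 0, 0, 0, 0, 16.9, -52.5, 19.6, 0, 0, 0, 0, 16.9, -52.5, 19.6, 0, 0, 0, 0, 16.9, -52.5, 19.6, 0, 0, 0, 0, 16.9, -52.5, 19.6, 0, 0, 0, 0, 16.9, -52.5, 19.6, 0, 0, 0, 0, 16.9, -52.5, 19.6, 0]}}

```text
clock: 25.05
tcp_pos: [0.6561, -0.2045, 0.1992]
eef_rot: [-179.9, 0.0, 6.9]
ft_force: [0.1, -0.1, -0.3]
finger_gap: 0.0631
gripper_force: 11.8
```

Request:
{"name": "step_arm", "arguments": {"motion": [0, 0, 0, 0, 0, -5, 0, 0, 0, 0, 0, 0, -10, 0, 0, 0, 0, 0, 0, -13, 0, 0, 0, 0, 0, 0, -14.3, 0, 0, 0, 0, 0, 0, -14.3, 0, 0, 0, 0, 0, 0, -14.3, 0, 0, 0, 0, 0, 0, -14.3, 0.8, 0, 0, 0, 0, 0, -14.3, 1, 0, 0, 0, 0, 0, -14.3, 1, 0, 0, 0, 0, 0, -14.3, 1, 0, 0, 0, 0, 0, -12.5, 1, 0, 0, 0, 0, 0, -9, 1, 0, 0, 0, 0, 0, -4, 1, 0, 0, 0, 0, 0, 0, 1]}}

```text
clock: 26.45
tcp_pos: [0.6561, -0.2064, 0.2036]
eef_rot: [179.9, -0.1, 6.8]
ft_force: [0.8, -0.4, 0.4]
finger_gap: 0.0868
gripper_force: 0.0
```

Request:
{"name": "step_arm", "arguments": {"motion": [0, 0, 0, -7.3, 26.4, 0, 0.5, 0, 0, 0, -7.3, 26.4, 0, 0.5, 0, 0, 0, -7.3, 26.4, 0, 0.5, 0, 0, 0, -7.3, 26.4, 0, 0.5, 0, 0, 0, -7.3, 26.4, 0, 0.5, 0, 0, 0, -7.3, 26.4, 0, 0.5, 0, 0, 0, -7.3, 26.4, 0, 0.5, 0, 0, 0, -7.3, 26.4, 0, 0.5, 0, 0, 0, -7.3, 26.4, 0, 0.5]}}

```text
clock: 27.35
tcp_pos: [0.5835, 0.0563, 0.2004]
eef_rot: [180.0, -0.1, 6.7]
ft_force: [0.0, -0.4, 0.2]
finger_gap: 0.0436
gripper_force: 0.0
```

```bash
python3 - <<'E'
from m import *
f=grab_frame('top');onpads(f);bench(f,0);print(np.round(state()['tcp_pos'],4))
E
```

```text
on table px 435 221 [27.2 28.2] pos [ 0.5729 -0.1564] r 80.9 ang -156.5 z 0.053
on table px 453 185 [27.  27.8] pos [ 0.658  -0.2036] r 80.2 ang -82.2 z 0.045
bench px 184 250 [26.  26.7] [0.518  0.4526]
[0.5835 0.0562 0.2002]
```

Request:
{"name": "step_arm", "arguments": {"motion": [0, 0, 0, 0.1, 0.3, -5, 0.5, 0, 0, 0, 0.1, 0.3, -9, 0.5, 0, 0, 0, 0.1, 0.3, -11.5, 0.5, 0, 0, 0, 0.1, 0.3, -12.6, 0.5, 0, 0, 0, 0.1, 0.3, -12.6, 0.5, 0, 0, 0, 0.1, 0.3, -12.6, 0, 0, 0, 0, 0.1, 0.3, -12.6, 0, 0, 0, 0, 0.1, 0.3, -12.6, 0, 0, 0, 0, 0.1, 0.3, -12.6, 0, 0, 0, 0, 0.1, 0.3, -12.6, 0], "grip_force": 8}}

```text
clock: 28.4
tcp_pos: [0.5846, 0.0612, 0.0743]
eef_rot: [-180.0, -0.1, 6.8]
ft_force: [0.1, -0.2, 4.7]
finger_gap: 0.0178
gripper_force: 8.0
```

Request:
{"name": "step_arm", "arguments": {"motion": [0, 0, 0, 0, 0.4, 0, 0, 0, 0, 0, 0.1, 1.0, 0, 0, 0, 0, 0, 0.2, 1.7, 0, 0, 0, 0, 0, 0.6, 2.7, 0, 0, 0, 0, 0, 1.1, 3.2, 0, 0, 0, 0, 0, 1.6, 3.7, 0, 0, 0, 0, 0, 2.2, 4.0, 0, 0, 0, 0, 0, 2.8, 4.3, 0, 0, 0, 0, 0, 3.5, 4.4, 0, 0, 0, 0, 0, 4.2, 4.5, 0, 0, 0, 0, 0, 4.9, 4.4, 0, 0, 0, 0, 0, 5.5, 4.2, 0, 0, 0, 0, 0, 6.2, 3.8, 0, 0, 0, 0, 0, 6.7, 3.4, 0, 0, 0, 0, 0, 7.2, 2.9, 0, 0, 0, 0, 0, 7.5, 2.3, 0, 0, 0, 0, 0, 7.8, 1.6, 0, 0, 0, 0, 0, 7.9, 0.9, 0, 0]}}

```text
clock: 30.2
tcp_pos: [0.6637, 0.0717, 0.074]
eef_rot: [-179.9, -0.1, 6.9]
ft_force: [0.3, 2.6, 4.2]
finger_gap: 0.0177
gripper_force: 8.0
```

Request:
{"name": "step_arm", "arguments": {"motion": [0, 0, 0, 0, -0.7, 0, 0, 0, 0, 0, -0.1, -1.4, 0, 0, 0, 0, 0, -0.3, -2.0, 0, 0, 0, 0, 0, -0.6, -2.7, 0, 0, 0, 0, 0, -1.1, -3.2, 0, 0, 0, 0, 0, -1.6, -3.7, 0, 0, 0, 0, 0, -2.2, -4.0, 0, 0, 0, 0, 0, -2.8, -4.3, 0, 0, 0, 0, 0, -3.5, -4.4, 0, 0, 0, 0, 0, -4.2, -4.5, 0, 0, 0, 0, 0, -4.9, -4.4, 0, 0, 0, 0, 0, -5.5, -4.2, 0, 0, 0, 0, 0, -6.2, -3.8, 0, 0, 0, 0, 0, -6.7, -3.4, 0, 0, 0, 0, 0, -7.2, -2.9, 0, 0, 0, 0, 0, -7.5, -2.3, 0, 0, 0, 0, 0, -7.8, -1.6, 0, 0, 0, 0, 0, -7.9, -0.9, 0, 0, 0, 0, 0, -7.9, -0.9, 0, 0, 0, 0, 0, -7.9, -0.9, 0, 0]}}

```text
clock: 32.2
tcp_pos: [0.5844, 0.0631, 0.0739]
eef_rot: [-179.9, -0.1, 6.9]
ft_force: [1.9, 2.0, 7.5]
finger_gap: 0.0175
gripper_force: 8.0
```

Request:
{"name": "step_arm", "arguments": {"motion": [0, 0, 0, 0, 0, 0, 0.5, 0, 0, 0, 0, 0, 0, 0.5, 0, 0, 0, 0, 0, 0, 0.5, 0, 0, 0, 0, 0, 4, 0.5, 0, 0, 0, 0, 0, 8, 0.7, 0, 0, 0, 0, 0, 12.6, 1, 0, 0, 0, 0, 0, 12.6, 1, 0, 0, 0, -3.4, 2.2, 12.6, 1, 0, 0, 0, -3.4, 2.2, 12.6, 1, 0, 0, 0, -3.4, 2.2, 12.6, 1], "grip_force": 12}}

```text
clock: 33.2
tcp_pos: [0.5492, 0.084, 0.1991]
eef_rot: [-180.0, 0.0, 6.9]
ft_force: [0.7, -0.6, 0.1]
finger_gap: 0.0823
gripper_force: 0.0
```

```bash
python3 - <<'E'
from m import *
f=grab_frame('top');onpads(f);bench(f,0);print(np.round(state()['tcp_pos'],4))
E
```

```text
on table px 436 221 [27.4 28.2] pos [ 0.5735 -0.1588] r 81.4 ang -154.7 z 0.051
on table px 396 213 [25.2 27.9] pos [ 0.5939 -0.0657] r 79.0 ang 132.3 z 0.048
bench px 184 250 [25.9 26.8] [0.5179 0.4527]
[0.5498 0.0833 0.1992]
```

Request:
{"name": "step_arm", "arguments": {"motion": [0, 0, 0, -3.2, 36.9, 0, 1, 0, 0, 0, -3.2, 36.9, 0, 1, 0, 0, 0, -3.2, 36.9, 0, 1, 0, 0, 0, -3.2, 36.9, 0, 1, 0, 0, 0, -3.2, 36.9, 0, 1, 0, 0, 0, -3.2, 36.9, 0, 1, 0, 0, 0, -3.2, 36.9, 0, 1, 0, 0, 0, -3.2, 36.9, 0, 1, 0, 0, 0, -3.2, 36.9, 0, 1, 0, 0, 0, -3.2, 36.9, 0, 1, 0, 0, 0, -3.2, 36.9, -5, 1, 0, 0, 0, -3.2, 36.9, -10, 1, 0, 0, 0, -3.2, 36.9, -12, 1, 0, 0, 0, -3.2, 36.9, -12, 1]}}

```text
clock: 34.65
tcp_pos: [0.5174, 0.4485, 0.076]
eef_rot: [179.7, 0.2, 6.6]
ft_force: [0.2, -0.8, 0.4]
finger_gap: 0.0867
gripper_force: 0.0
```

```bash
python3 - <<'E'
from h import *
s=state();print(np.round(s['tcp_pos'],4),np.round(s['eef_rot'],1),np.round(s['q']))
E
```

```text
[0.5174 0.4485 0.076 ] [179.7   0.2   6.6] [ -67.   32.   31.   89.  -18.   65. -115.]
```

Request:
{"name": "step_arm", "arguments": {"motion": [0, 0, 0, 0, 0.3, -3, 1, 0, 0, 0, 0, 0.3, -5.5, 1, 0, 0, 0, 0, 0.3, -7, 1, 0, 0, 0, 0, 0.3, -7.4, 1, 0, 0, 0, 0, 0.3, -7.4, 1, 0, 0, 0, 0, 0.3, -7.4, 1]}}

```text
clock: 35.25
tcp_pos: [0.5191, 0.4556, 0.0073]
eef_rot: [-179.9, -0.1, 6.8]
ft_force: [0.5, 0.2, 0.1]
finger_gap: 0.0871
gripper_force: 0.0
```

Request:
{"name": "step_arm", "arguments": {"motion": [0, 0, 0, 0, -0.2, -0.3, 1, 0, 0, 0, 0, -0.2, -0.3, 0, 0, 0, 0, 0, -0.2, -0.3, 0, 0, 0, 0, 0, -0.2, -0.3, 0, 0, 0, 0, 0, -0.2, -0.3, 0, 0, 0, 0, 0, -0.2, -0.3, 0, 0, 0, 0, 0, -0.2, -0.3, 0, 0, 0, 0, 0, -0.2, 4, 0, 0, 0, 0, 0, -0.2, 9, 0, 0, 0, 0, 0, -0.2, 14, 0, 0, 0, 0, 0, -0.2, 19.3, 0, 0, 0, 0, 0, -0.2, 19.3, 0], "grip_force": 12}}

```text
clock: 36.45
tcp_pos: [0.5209, 0.4548, 0.2065]
eef_rot: [-179.6, -0.5, 6.8]
ft_force: [1.1, 0.6, 0.3]
finger_gap: 0.0642
gripper_force: 12.0
```

Request:
{"name": "step_arm", "arguments": {"motion": [0, 0, 0, -1.9, -30.3, 0, 0, 0, 0, 0, -1.9, -30.3, 0, 0, 0, 0, 0, -1.9, -30.3, 0, 0, 0, 0, 0, -1.9, -30.3, 0, 0, 0, 0, 0, -1.9, -30.3, 0, 0, 0, 0, 0, -1.9, -30.3, 0, 0, 0, 0, 0, 13.8, -65.8, 0, 0, 0, 0, 0, 13.8, -65.8, 0, 0, 0, 0, 0, 13.8, -65.8, 0, 0, 0, 0, 0, 13.8, -65.8, 0, 0, 0, 0, 0, 13.8, -65.8, 0, 0, 0, 0, 0, 13.8, -65.8, 0, 0, 0, 0, 0, 13.8, -65.8, 0, 0, 0, 0, 0, 13.8, -65.8, 0, 0, 0, 0, 0, 13.8, -65.8, 0, 0, 0, 0, 0, 13.8, -65.8, 0, 0, 0, 0, 0, 13.8, -65.8, 0, 0, 0, 0, 0, 13.8, -65.8, 0, 0, 0, 0, 0, 13.8, -65.8, 0, 0, 0, 0, 0, 13.8, -65.8, 0, 0]}}

```text
clock: 38.45
tcp_pos: [0.6562, -0.2037, 0.1988]
eef_rot: [-180.0, -0.0, 6.9]
ft_force: [-0.6, 0.8, -0.5]
finger_gap: 0.0641
gripper_force: 12.0
```

```bash
python3 - <<'E'
from h import *
s=state();print(np.round(s['tcp_pos'],4),np.round(s['eef_rot'],1),np.round(s['q']))
E
```

```text
[ 0.6562 -0.2037  0.1988] [-180.    -0.     6.9] [-19.  31.  49.  82. -23.  78. -53.]
```

Request:
{"name": "step_arm", "arguments": {"motion": [0, 0, 0, 0.1, -0.2, -5, 0, 0, 0, 0, 0.1, -0.2, -10, 0, 0, 0, 0, 0.1, -0.2, -13, 0, 0, 0, 0, 0.1, -0.2, -14.1, 0, 0, 0, 0, 0.1, -0.2, -14.1, 0, 0, 0, 0, 0.1, -0.2, -14.1, 0, 0, 0, 0, 0.1, -0.2, -14.1, 0.8, 0, 0, 0, 0.1, -0.2, -14.1, 1, 0, 0, 0, 0.1, -0.2, -14.1, 1, 0, 0, 0, 0.1, -0.2, -14.1, 1, 0, 0, 0, 0.1, -0.2, -12.5, 1, 0, 0, 0, 0.1, -0.2, -9, 1, 0, 0, 0, 0.1, -0.2, -4, 1, 0, 0, 0, 0.1, -0.2, 0, 1]}}

```text
clock: 39.85
tcp_pos: [0.6571, -0.2074, 0.2024]
eef_rot: [179.9, -0.1, 6.8]
ft_force: [1.0, 1.5, -0.4]
finger_gap: 0.0868
gripper_force: 0.0
```

Request:
{"name": "step_arm", "arguments": {"motion": [0, 0, 0, -7.2, 26.5, 0, 0.5, 0, 0, 0, -7.2, 26.5, 0, 0.5, 0, 0, 0, -7.2, 26.5, 0, 0.5, 0, 0, 0, -7.2, 26.5, 0, 0.5, 0, 0, 0, -7.2, 26.5, 0, 0.5, 0, 0, 0, -7.2, 26.5, 0, 0.5, 0, 0, 0, -7.2, 26.5, 0, 0.5, 0, 0, 0, -7.2, 26.5, 0, 0.5, 0, 0, 0, -7.2, 26.5, 0, 0.5]}}

```text
clock: 40.75
tcp_pos: [0.5854, 0.0564, 0.1993]
eef_rot: [180.0, -0.1, 6.7]
ft_force: [1.1, -0.3, -0.2]
finger_gap: 0.0441
gripper_force: 0.0
```

```bash
python3 - <<'E'
from m import *
f=grab_frame('top');onpads(f);bench(f,0);print(np.round(state()['tcp_pos'],4))
E
```

```text
on table px 436 221 [27.3 28.3] pos [ 0.5736 -0.1586] r 81.2 ang -154.8 z 0.049
on table px 403 214 [11.2 25.8] pos [ 0.5912 -0.0823] r 69.8 ang 143.2 z 0.067
on table px 454 185 [27.  27.8] pos [ 0.6576 -0.2062] r 82.8 ang -82.7 z 0.051
[0.5854 0.0562 0.1991]
```

Request:
{"name": "step_arm", "arguments": {"motion": [0, 0, 0, -0.1, 0.4, -5, 0.5, 0, 0, 0, -0.1, 0.4, -9, 0.5, 0, 0, 0, -0.1, 0.4, -11.5, 0.5, 0, 0, 0, -0.1, 0.4, -12.6, 0.5, 0, 0, 0, -0.1, 0.4, -12.6, 0.5, 0, 0, 0, -0.1, 0.4, -12.6, 0, 0, 0, 0, -0.1, 0.4, -12.6, 0, 0, 0, 0, -0.1, 0.4, -12.6, 0, 0, 0, 0, -0.1, 0.4, -12.6, 0, 0, 0, 0, -0.1, 0.4, -12.6, 0], "grip_force": 8}}

```text
clock: 41.8
tcp_pos: [0.5845, 0.0625, 0.0732]
eef_rot: [-180.0, -0.1, 6.8]
ft_force: [-1.0, 0.2, 4.3]
finger_gap: 0.0181
gripper_force: 8.0
```

Request:
{"name": "step_arm", "arguments": {"motion": [0, 0, 0, 0, 0.4, 0, 0, 0, 0, 0, 0.1, 1.0, 0, 0, 0, 0, 0, 0.2, 1.7, 0, 0, 0, 0, 0, 0.6, 2.6, 0, 0, 0, 0, 0, 1.1, 3.1, 0, 0, 0, 0, 0, 1.6, 3.6, 0, 0, 0, 0, 0, 2.2, 3.9, 0, 0, 0, 0, 0, 2.8, 4.2, 0, 0, 0, 0, 0, 3.5, 4.3, 0, 0, 0, 0, 0, 4.2, 4.3, 0, 0, 0, 0, 0, 4.9, 4.2, 0, 0, 0, 0, 0, 5.5, 4.0, 0, 0, 0, 0, 0, 6.2, 3.6, 0, 0, 0, 0, 0, 6.7, 3.2, 0, 0, 0, 0, 0, 7.2, 2.7, 0, 0, 0, 0, 0, 7.5, 2.1, 0, 0, 0, 0, 0, 7.8, 1.4, 0, 0, 0, 0, 0, 7.9, 0.7, 0, 0]}}

```text
clock: 43.6
tcp_pos: [0.6637, 0.0703, 0.0732]
eef_rot: [-179.9, -0.1, 6.8]
ft_force: [0.3, 2.5, 5.2]
finger_gap: 0.0176
gripper_force: 8.0
```

Request:
{"name": "step_arm", "arguments": {"motion": [0, 0, 0, 0, -0.7, 0, 0, 0, 0, 0, -0.1, -1.4, 0, 0, 0, 0, 0, -0.3, -2.0, 0, 0, 0, 0, 0, -0.6, -2.7, 0, 0, 0, 0, 0, -1.1, -3.2, 0, 0, 0, 0, 0, -1.6, -3.7, 0, 0, 0, 0, 0, -2.2, -4.0, 0, 0, 0, 0, 0, -2.8, -4.3, 0, 0, 0, 0, 0, -3.5, -4.4, 0, 0, 0, 0, 0, -4.2, -4.5, 0, 0, 0, 0, 0, -4.9, -4.4, 0, 0, 0, 0, 0, -5.5, -4.2, 0, 0, 0, 0, 0, -6.2, -3.8, 0, 0, 0, 0, 0, -6.7, -3.4, 0, 0, 0, 0, 0, -7.2, -2.9, 0, 0, 0, 0, 0, -7.5, -2.3, 0, 0, 0, 0, 0, -7.8, -1.6, 0, 0, 0, 0, 0, -7.9, -0.9, 0, 0, 0, 0, 0, -7.9, -0.9, 0, 0, 0, 0, 0, -7.9, -0.9, 0, 0]}}

```text
clock: 45.6
tcp_pos: [0.5843, 0.0611, 0.0731]
eef_rot: [-179.9, -0.0, 6.8]
ft_force: [1.8, 2.2, 8.4]
finger_gap: 0.0174
gripper_force: 8.0
```

Request:
{"name": "step_arm", "arguments": {"motion": [0, 0, 0, 0, 0, 0, 0.5, 0, 0, 0, 0, 0, 0, 0.5, 0, 0, 0, 0, 0, 0, 0.5, 0, 0, 0, 0, 0, 4, 0.5, 0, 0, 0, 0, 0, 8, 0.6, 0, 0, 0, 0, 0, 12.6, 0.6, 0, 0, 0, 0, 0, 12.6, 0.6, 0, 0, 0, -9.5, 0, 12.6, 0.6, 0, 0, 0, -9.5, 0, 12.6, 0.6, 0, 0, 0, -9.5, 0, 12.6, 0.6]}}

```text
clock: 46.6
tcp_pos: [0.4838, 0.0598, 0.1976]
eef_rot: [-179.7, 0.2, 6.8]
ft_force: [1.2, 0.2, -0.7]
finger_gap: 0.0522
gripper_force: 0.0
```

```bash
python3 - <<'E'
from m import *
f=grab_frame('top');onpads(f);bench(f,0);print(np.round(state()['tcp_pos'],4))
P=cloud(f);z=P[...,2]
k=(z>.09)&(z<.135)&(P[...,0]>.39)&(P[...,0]<.53)&(P[...,1]<-.1)&(P[...,1]>-.2)
for c,s in blob(k,8,900): print('ball',c,s,np.round(ray(f,*c,.115),3),z[k].max())
E
```

```text
on table px 437 222 [27.1 28.3] pos [ 0.5722 -0.1608] r 83.4 ang -153.9 z 0.048
on table px 397 214 [25.3 28.3] pos [ 0.5913 -0.0679] r 79.2 ang 134.8 z 0.048
on table px 390 175 [26.9 27.4] pos [ 0.687  -0.0552] r 79.6 ang 59.9 z 0.052
[0.4865 0.0607 0.1983]
ball [439.0, 279.4] 197 [ 0.439 -0.149  0.115] 0.12911089201295667
```

Request:
{"name": "step_arm", "arguments": {"motion": [0, 0, 0, -6.5, -21.2, 0, 0.6, 0, 0, 0, -6.5, -21.2, 0, 0.6, 0, 0, 0, -6.5, -21.2, 0, 0.6, 0, 0, 0, -6.5, -21.2, 0, 0.6, 0, 0, 0, -6.5, -21.2, 0, 0.6, 0, 0, 0, -6.5, -21.2, 0, 0.6, 0, 0, 0, -6.5, -21.2, 0, 0.6, 0, 0, 0, -6.5, -21.2, 0, 0.6]}}

```text
clock: 47.45
tcp_pos: [0.4246, -0.1508, 0.1986]
eef_rot: [179.9, 0.0, 6.9]
ft_force: [-0.1, 0.3, 0.5]
finger_gap: 0.0521
gripper_force: 0.0
```

```bash
python3 - <<'E'
import numpy as np
a0=130
for a in np.linspace(a0,25.7,17)[1:]:
    o=-5.77*np.cos(np.radians(a0))+5.77*np.cos(np.radians(a));print("0,0,0,%.1f,%.1f,%.1f,0,"%(.993*o,.118*o,5.77*(np.sin(np.radians(a))-np.sin(np.radians(a0)))),end=' ')
from h import *
print(np.round(state()['tcp_pos'],4))
E
```

```text
0,0,0,0.5,0.1,0.4,0, 0,0,0,1.1,0.1,0.7,0, 0,0,0,1.7,0.2,1.0,0, 0,0,0,2.3,0.3,1.2,0, 0,0,0,2.9,0.3,1.3,0, 0,0,0,3.6,0.4,1.3,0, 0,0,0,4.2,0.5,1.3,0, 0,0,0,4.9,0.6,1.2,0, 0,0,0,5.5,0.7,1.0,0, 0,0,0,6.1,0.7,0.8,0, 0,0,0,6.7,0.8,0.5,0, 0,0,0,7.2,0.9,0.1,0, 0,0,0,7.7,0.9,-0.3,0, 0,0,0,8.2,1.0,-0.8,0, 0,0,0,8.5,1.0,-1.3,0, 0,0,0,8.8,1.1,-1.9,0, [ 0.4246 -0.1508  0.1986]
```

Request:
{"name": "step_arm", "arguments": {"motion": [0, 0, 0, 0, 0, -4, 0.6, 0, 0, 0, 0, 0, -8, 0.6, 0, 0, 0, 0, 0, -10, 0.6, 0, 0, 0, 0, 0, -10.8, 0.6, 0, 0, 0, 0, 0, -10.8, 0.6, 0, 0, 0, 0, 0, -10.8, 0, 0, 0, 0, 0, 0, -10.8, 0, 0, 0, 0, 0, 0, -10.8, 0, 0, 0, 0, 0, 0, -10.8, 0, 0, 0, 0, 0, 0, -10.8, 0, 0, 0, 0, 0, 0, -10.8, 0], "grip_force": 6}}

```text
clock: 48.55
tcp_pos: [0.4243, -0.1515, 0.0907]
eef_rot: [-179.9, -0.0, 6.8]
ft_force: [-0.6, 1.8, 2.6]
finger_gap: 0.0232
gripper_force: 6.0
```

Request:
{"name": "step_arm", "arguments": {"motion": [0, 0, 0, 0.5, 0.1, 0.4, 0, 0, 0, 0, 1.1, 0.1, 0.7, 0, 0, 0, 0, 1.7, 0.2, 1.0, 0, 0, 0, 0, 2.3, 0.3, 1.2, 0, 0, 0, 0, 2.9, 0.3, 1.3, 0, 0, 0, 0, 3.6, 0.4, 1.3, 0, 0, 0, 0, 4.2, 0.5, 1.3, 0, 0, 0, 0, 4.9, 0.6, 1.2, 0, 0, 0, 0, 5.5, 0.7, 1.0, 0, 0, 0, 0, 6.1, 0.7, 0.8, 0, 0, 0, 0, 6.7, 0.8, 0.5, 0, 0, 0, 0, 7.2, 0.9, 0.1, 0, 0, 0, 0, 7.7, 0.9, -0.3, 0, 0, 0, 0, 8.2, 1.0, -0.8, 0, 0, 0, 0, 8.5, 1.0, -1.3, 0, 0, 0, 0, 8.8, 1.1, -1.9, 0, 0, 0, 0, 8.8, 1.1, -1.9, 0, 0, 0, 0, 8.8, 1.1, -1.9, 0]}}

```text
clock: 50.35
tcp_pos: [0.5126, -0.1411, 0.0714]
eef_rot: [180.0, -0.0, 6.8]
ft_force: [5.2, 2.6, 1.6]
finger_gap: 0.0229
gripper_force: 6.0
```

Request:
{"name": "step_arm", "arguments": {"motion": [0, 0, 0, 0, 0, 0, 0.6, 0, 0, 0, 0, 0, 0, 0.6, 0, 0, 0, 0, 0, 0, 0.6, 0, 0, 0, 0, 0, 4, 0.6, 0, 0, 0, 0, 0, 8, 0.6, 0, 0, 0, 0, 0, 13, 0.6, 0, 0, 0, -4, 26, 13, 0.6, 0, 0, 0, -4, 26, 13, 0.6, 0, 0, 0, -4, 26, 13, 0.6, 0, 0, 0, -4, 26, 13, 0.6, 0, 0, 0, -4, 26, 13, 0.6, 0, 0, 0, -4, 26, 13, 0.6, 0, 0, 0, -4, 26, 13, 0.6, 0, 0, 0, -4, 26, 13, 0.6]}}

```text
clock: 51.75
tcp_pos: [0.4718, 0.1187, 0.2013]
eef_rot: [180.0, 0.0, 6.8]
ft_force: [0.4, -0.0, 0.7]
finger_gap: 0.0522
gripper_force: 0.0
```

```bash
python3 - <<'E'
from m import *
f=grab_frame('top');onpads(f);bench(f,0);print(np.round(state()['tcp_pos'],4))
P=cloud(f);z=P[...,2]
k=(z>.09)&(z<.135)&(P[...,0]>.39)&(P[...,0]<.54)&(P[...,1]<-.1)&(P[...,1]>-.2)
for c,s in blob(k,8,900): print('ball',c,s,np.round(ray(f,*c,.1),3),z[k].max())
cv2.imwrite('pics/z.png',cv2.resize(f['image'][130:290,290:490],None,fx=3.5,fy=3.5,interpolation=3))
E
```

```text
on table px 437 222 [27.4 27.9] pos [ 0.5721 -0.161 ] r 83.6 ang -153.8 z 0.051
on table px 396 215 [27.4 27.8] pos [ 0.5903 -0.0662] r 81.2 ang 134.5 z 0.045
on table px 390 174 [26.9 27.3] pos [ 0.6873 -0.0552] r 79.7 ang 59.7 z 0.054
[0.4721 0.1178 0.2013]
ball [431.7, 246.6] 81 [ 0.513 -0.139  0.1  ] 0.1042182515563308
```

View pics/z.png

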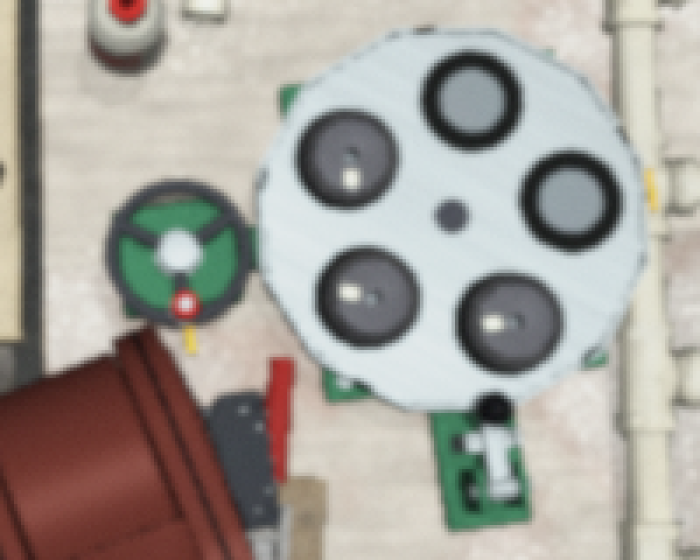

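The three wheels lie on neighbouring pads at (346,160), (368,297) and (509,323). The knob is at its pointer, at (186,303), and the lock ball is back in its catch at (495,407).

```bash
python3 -c "
from h import *
print(sign_off())"
```

```text
the job is handed in; nothing more can be done
None
```

I handed the job in: three wheels on neighbouring pads, each within about 4 mm of its pad's centre, three handwheel turns, and the lock arm back in its catch. One wheel was knocked off during the first turn and I put it back, but I can't tell whether step 3 was met, and the hand-in returned no verdict.

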